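Point out two sample bottles and log the pair

TASK

Show the overhead camera which two samples to compare: from above, point with the fingertips at the cap of the yellow-capped bottle, two or three centimetres clear of it and without touching it, and stay there for two seconds; then point at the blue-capped bottle in the same way. To log the pair, then press the green button on the console fully down and let it go. Do not touch, move or lift any bottle, the loupe or the tumbler, and do not press the red button.

Things in the scene. Friction and masses are not known exactly. Their poses are not given: they have to be found in the camera images.
- yellow_cap (a point): centre of the top of the yellow screw cap of a loose upright sample bottle (clear glass, blank paper label, 150 mm tall, 52 mm across the body, 0.22 kg; the cap is 28 mm across and 38 mm tall). The point is 150 mm above the bench; z is the bottle's axis, up.
- blue_cap (a point): centre of the top of the blue screw cap of a loose upright sample bottle (clear glass, blank paper label, 150 mm tall, 52 mm across the body, 0.22 kg; the cap is 28 mm across and 38 mm tall). The point is 150 mm above the bench; z is the bottle's axis, up.
- red_cap (a point): centre of the top of the red screw cap of a loose upright sample bottle (amber glass, blank paper label, 150 mm tall, 52 mm across the body, 0.22 kg; the cap is 28 mm across and 38 mm tall). The point is 150 mm above the bench; z is the bottle's axis, up.
- black_cap (a point): centre of the top of the black screw cap of a loose upright sample bottle (green glass, blank paper label, 150 mm tall, 52 mm across the body, 0.22 kg; the cap is 28 mm across and 38 mm tall). The point is 150 mm above the bench; z is the bottle's axis, up.
- green_button_top (a point): centre of the top face of the green push button, 38 mm across, on the console, at the console's local +y end. At rest 73 mm above the bench; it moves down 7 mm with the button. Its black round collar (54 mm across) ends 62 mm above the bench, so it stands 11 mm proud.
- green_button (a joint): travel of the green button: 0 at rest, 0.007 m fully down; the spring takes about 1.5 N to start and 5 N to bottom, and pushes it back when let go
- red_button_top (a point): centre of the top face of the red push button, 38 mm across, on the console, at the console's local -y end; not to be pressed. At rest 73 mm above the bench; it moves down 7 mm with the button. Its black round collar (54 mm across) ends 62 mm above the bench, so it stands 11 mm proud.
- red_button (a joint): travel of the red button: 0 at rest, 0.007 m fully down; the spring takes about 1.5 N to start and 5 N to bottom, and pushes it back when let go
- console: grey logging console fixed to the bench, a box 110 mm (x) by 200 mm (y) by 50 mm high; origin under its centre on the bench. The button centres are at local x = -8 mm, y = +48 mm (green) and -48 mm (red).
- loupe_mid (a point): middle (31 mm up) of a loose stand loupe, black eyepiece on a clear skirt, 54 mm across, 62 mm tall, upright; leave it alone
- tumbler_mid (a point): middle (37 mm up) of a loose clear glass tumbler, 62 mm across, 75 mm tall, upright; leave it alone
- yellow_bottle: the whole loose yellow capped bottle named above; origin at the centre of its underside
- blue_bottle: the whole loose blue capped bottle named above; origin at the centre of its underside
- red_bottle: the whole loose red capped bottle named above; origin at the centre of its underside
- black_bottle: the whole loose black capped bottle named above; origin at the centre of its underside
- loupe: the whole loose loupe named above; origin at the centre of its underside
- tumbler: the whole loose tumbler named above; origin at the centre of its underside
Not all that is in view belongs to the job. Of the things that look like the console, the middle-sized one is meant.

How it is judged:
By the outcome, as a careful person would: the job done as asked, in the order asked, and still so for the second after the job is handed in, with the robot touching nothing.
It also fails if it takes over 54 s, if anything falls off the work surface, if the arm or the gripper's body presses on something with over 40 N, if the wrist force passes 120 N, or if a joint passes its speed limit or range.

ROBOT

A 7-joint arm with a two-finger parallel gripper is mounted at the origin on the work surface. World frame = base frame: x ahead of the robot, y to its left, z up, the work surface at z = 0. Lengths are in m, angles in rad, forces in N, time in s.
With the tool pointing down it reaches from about 0.4 to 0.875 m from the base axis. Payload 19.3 kg.
Tool frame: the origin (TCP) lies where the fingers leave the gripper's body, on its centre line; the fingertips stand bot.tip_reach ahead of it and the grasp point (between the pads) lies 54 mm ahead of it (bot.tip_reach is the distance from the TCP to the fingertips, in m); z points along the fingers, y is the line along which they close (so a half turn about z gives the same grasp; the last joint's range is limited). The gripper opens to 85 mm and grips with 20 to 120 N. Pads are 22 mm wide; open, the fingers measure 114 mm over their backs; the gripper's body (76 mm by 85 mm) begins 54 mm behind the grasp point. The pads swing forward as they close: fully open they stand 13 mm farther back than shut.
Start: joints at [1.201, 0.521, -0.036, 1.599, 0.021, 1.021, -0.113], TCP at [0.185, -0.597, 0.304] pointing down, gripper open.
Joint ranges: [-2.91, 2.91], [-0.3, 2.13], [-1.5, 1.42], [0.17, 2.43], [-1.26, 4.41], [0.16, 1.93], [-2.52, 2.52]. Speed limits (rad/s): [1.89, 1.89, 2.39, 2.39, 3.01, 3.01, 3.01].

INTERFACE

Orientations are given as [roll, pitch, yaw] about the fixed x, y, z axes, in that order (R = Rz(yaw) Ry(pitch) Rx(roll)).
In Python, from workcell import bot gives the robot as it stands. The module is installed in compiled form; this text tells all that it offers.
- The arm moves only by the shell command python3 -m jog 'ROWS' [FORCE]. ROWS is JSON, a list that holds one entry, the list of rows, each a list of 7 numbers: the shift along the tool's x, y, z in mm, then the turn, a rotation vector about the tool's x, y, z in rad, then the opening, from 0 (shut) to 1 (fully open). In form: [[[tx, ty, tz, wx, wy, wz, fingers], ...]]. A call has 1 to 5 rows; each row shifts and turns the commanded pose from where the row before left it, along the tool's axes as they then stand; what a row does not reach is not made up. A row lasts 1/10 s, in which the tool goes at most 50 mm and 8.59 degrees, less where a joint would pass 70% of its speed; a pose out of reach is approached as far as the arm can. A call is refused whole if a number of a shift passes 50 or a number of a turn 0.15, either way. A call with a gripper value outside its range is refused whole. The fingers move at their own pace and stop on an object; FORCE is the grip in N (left out, the last holds). Time passes only in rows, so rows that do not move let the fingers close. It gives the time, the measured TCP pose, the force, the opening and the grip force at its end, in the units of the state.
- bot.observe(): the state, without advancing time (a new reading comes with each control period).
- bot.grab_frame(name): name is "scene" or "top" or "wrist"; returns a dict with "img" (480x640x3 uint8, red, green, blue), "intrinsics" (3x3 intrinsics, pixels), "R" (3x3) and "t" (3): a world point X has camera coordinates R X + t; the wrist camera has in their place "tool_from_camera" (4x4, takes a point from camera to tool coordinates, whose origin is the TCP and whose axes are the flange's). Camera axes: x right, y down, z forward; pixel columns grow to the right and rows downward; lengths in m; the calibration is good to about 2 mm. A picture is of the moment at which its call begins: read the wrist's pose just before it. There is no depth.
- bot.job_done(): hands the job in; it is judged then, once.
Trained networks look in a picture, given as the dict that the camera call returned (one of the last four; its "shot" number tells which), for a name from the list of things; names that differ only in an ending like _2 or _b are one class to them, and where a whole thing is asked for, a point or a joint stands for the part that bears it (a point fixed in the world has none). Each returns a list of dicts, best first, with "conf" (0 to 1); they miss things now and then, are a little off and sometimes report something else, mostly with a low value. They report only what shows in the picture. A call takes as long as a camera call. They do not tell look-alikes from the thing itself.
- bot.trace(query, picture): "region" (480x640 bool, what is visible of it).
- bot.spot_point(query, picture): "xyz" ([x, y, z] in m, in world coordinates, good to about 4 mm: a listed point, or the origin of a listed thing).
The state is a dict: "clock": time; "qpos": joint angles; "qd": joint speeds; "joint_efforts": joint torques, N m; "position": TCP position; "tool_rot": TCP orientation; "force": force on the tool from outside, world axes, zero at the start; "moment": the same for the moment, N m; "grip_width": finger opening in m; "finger_force": force on a finger pad.
Only numpy, scipy, OpenCV 4.12 (cv2) and the standard library are available. Lean on these libraries where they do the work, as an engineer would, in place of code of your own. Each camera call takes 0.05 s, during which the arm holds its last target. There are 200 camera calls.

## Working session

There is one attempt and no reset: what is moved stays moved. The work goes in short steps, Python scripts to look and compute and a shell command to move; the robot and the scene stay as the last step left them, time stands still between calls to the robot, and variables do not carry over. Pictures are saved under pics/ and viewed, at most 10 in all, crops included, and the job is handed in when it is done.

```bash
mkdir -p pics
cat > h.py <<'E'
from workcell import bot
import cv2,numpy as np
def save(p,n): cv2.imwrite('pics/'+n+'.png',p['img'][...,::-1])
def px(p,X):
    c=p['R']@np.array(X)+p['t']; u=p['intrinsics']@c; return (u[:2]/u[2]).round().astype(int).tolist()
E
python3 - <<'E'
from h import *
s=bot.observe(); print(s['clock'],s['position'],s['tool_rot'],s['grip_width'],bot.tip_reach)
for cam in ['scene','top']:
    p=bot.grab_frame(cam); save(p,cam)
    print(cam,'campos',(-p['R'].T@p['t']).round(3))
    for q in ['yellow_cap','blue_cap','red_cap','black_cap','green_button_top','red_button_top','console','loupe_mid','tumbler_mid']:
        print(q,[(np.round(d['xyz'],3).tolist(),round(d['conf'],2),px(p,d['xyz'])) for d in bot.spot_point(q,p)])
E
```

```text
0.0 [ 0.18447046 -0.59688684  0.30332392] [-3.14047775e+00  8.80149548e-05  2.99785264e-01] 0.08536619550505344 0.0726
scene campos [1.079e+00 1.000e-03 9.580e-01]
yellow_cap [([0.576, 0.139, 0.151], 0.56, [387, 244])]
blue_cap [([0.488, 0.361, 0.152], 0.57, [494, 205])]
red_cap [([0.575, 0.262, 0.148], 0.98, [451, 243])]
black_cap [([0.541, 0.045, 0.147], 0.79, [337, 231])]
green_button_top [([0.295, 0.254, 0.103], 0.74, [423, 150]), ([0.261, -0.239, 0.043], 0.64, [213, 159]), ([0.454, -0.264, 0.074], 0.55, [190, 217])]
red_button_top [([0.285, 0.124, 0.098], 0.81, [366, 149]), ([0.457, -0.352, 0.069], 0.79, [150, 220]), ([0.288, -0.295, 0.048], 0.51, [188, 167])]
console [([0.3, 0.188, 0.003], 0.76, [390, 180]), ([0.282, -0.262, 0.001], 0.59, [206, 177]), ([0.464, -0.302, -0.002], 0.57, [180, 240]), ([0.57, 0.257, -0.0], 0.44, [433, 278])]
loupe_mid [([0.707, -0.222, 0.029], 0.86, [201, 336])]
tumbler_mid [([0.686, 0.107, 0.04], 0.66, [369, 322]), ([0.455, -0.259, 0.074], 0.25, [193, 218])]
top campos [0.297 0.023 1.377]
yellow_cap [([0.578, 0.139, 0.152], 0.63, [263, 196]), ([0.54
[... 252 characters left out ...]
]), ([0.292, 0.253, 0.102], 0.68, [209, 332]), ([0.266, -0.236, 0.043], 0.53, [432, 344])]
red_button_top [([0.279, 0.118, 0.102], 0.76, [273, 338]), ([0.288, -0.293, 0.045], 0.57, [458, 334]), ([0.465, -0.351, 0.076], 0.47, [484, 254])]
console [([0.467, -0.311, 0.0], 0.97, [458, 257]), ([0.283, -0.262, -0.006], 0.82, [439, 336]), ([0.3, 0.189, -0.001], 0.78, [245, 328]), ([0.573, 0.259, 0.008], 0.68, [217, 212])]
loupe_mid [([0.711, -0.221, 0.028], 0.81, [419, 154]), ([0.573, 0.26, 0.151], 0.51, [206, 199]), ([0.488, 0.364, 0.005], 0.18, [172, 248])]
tumbler_mid [([0.682, 0.105, 0.036], 0.9, [282, 165]), ([0.709, -0.217, 0.029], 0.66, [417, 154]), ([0.571, 0.262, 0.153], 0.36, [205, 199])]
```

View pics/scene.png

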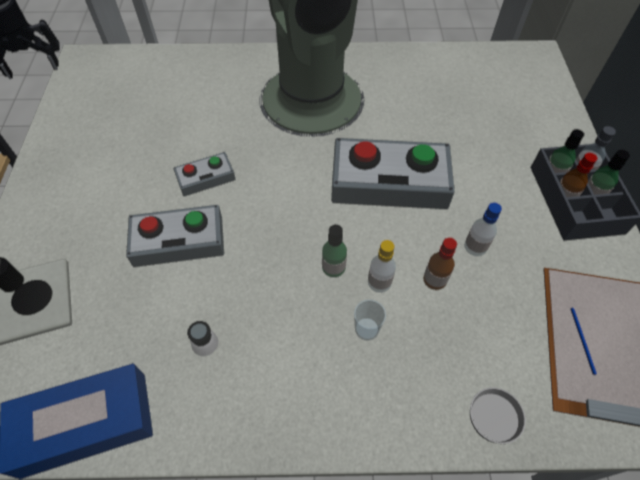

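View pics/top.png

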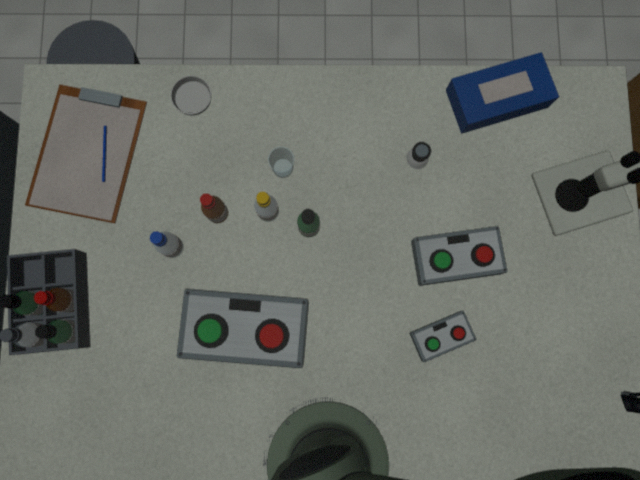

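Scene: the bottles are yellow (387,244), blue (494,205), red (451,243) and black (337,231). Other red, black and green capped bottles stand in the rack at about (585,175). There are three consoles with green buttons: large (423,150), middle (195,220) and small (214,160). I choose the middle one, with its green button at top-camera pixel (441,260). Next I check all three targets in one crop and refine their positions by colour.

```bash
cat >> h.py <<'E'
from scipy.spatial.transform import Rotation as Ro
def delta(X):  # tool-frame shift (mm) and turn to bring TCP to X pointing down
    s=bot.observe(); R=Ro.from_euler('xyz',s['tool_rot'])
    d=R.inv().apply(np.array(X)-s['position'])*1000
    print('t',s['clock'],'pos',np.round(s['position'],4),'rpy',np.round(s['tool_rot'],3),'q',np.round(s['qpos'],2),'tool mm',d.round(1),'F',np.round(s['force'],1),'tip',bot.tip_reach)
E
python3 - <<'E'
from h import *
T={'yellow':([.577,.139,.150],(20,35)),'blue':([.486,.3615,.150],(105,130)),'green':([.4525,-.261,.073],(45,85))}
p={c:bot.grab_frame(c) for c in ['scene','top']}
tiles=[]
for n,(X,(h0,h1)) in T.items():
    row=[]
    for c in p:
        u,v=px(p[c],X); im=p[c]['img']; r=20
        w=im[v-r:v+r,u-r:u+r].copy(); hsv=cv2.cvtColor(w,cv2.COLOR_RGB2HSV)
        m=(hsv[...,0]>=h0)&(hsv[...,0]<=h1)&(hsv[...,1]>130)&(hsv[...,2]>60)
        ys,xs=np.nonzero(m); print(n,c,'pred',(u,v),'n',len(xs),'mask cent',(xs.mean()+u-r,ys.mean()+v-r) if len(xs) else None,'box',(xs.min()+u-r,xs.max()+u-r,ys.min()+v-r,ys.max()+v-r) if len(xs) else None)
        w=cv2.resize(w,(260,260),interpolation=cv2.INTER_NEAREST); cv2.drawMarker(w,(130,130),(255,0,255),0,15); row.append(w)
    tiles.append(np.vstack(row))
save({'img':np.hstack(tiles)},'crops')
a=px(p['top'],[.4525,-.261,.073]);print(a)
delta([.577,.139,.30])
E
```

```text
yellow scene pred (387, 245) n 232 mask cent (np.float64(386.14224137931035), np.float64(249.98275862068965)) box (np.int64(379), np.int64(393), np.int64(240), np.int64(260))
yellow top pred (263, 197) n 154 mask cent (np.float64(262.84415584415586), np.float64(199.0)) box (np.int64(257), np.int64(269), np.int64(192), np.int64(206))
blue scene pred (494, 205) n 188 mask cent (np.float64(492.82446808510633), np.float64(211.9468085106383)) box (np.int64(484), np.int64(500), np.int64(203), np.int64(222))
blue top pred (156, 239) n 129 mask cent (np.float64(156.57364341085272), np.float64(237.75968992248062)) box (np.int64(150), np.int64(165), np.int64(232), np.int64(245))
green scene pred (192, 217) n 172 mask cent (np.float64(193.71511627906978), np.float64(217.96511627906978)) box (np.int64(186), np.int64(202), np.int64(212), np.int64(224))
green top pred (444, 259) n 213 mask cent (np.float64(442.0892018779343), np.float64(259.7511737089202)) box (np.int64(434), np.int64(450), np.int64(252), np.int64(267))
[444, 259]
t 1.1 pos [ 0.1845 -0.5971  0.3039] rpy [ 3.142 -0.     0.3  ] q [ 1.2   0.52 -0.04  1.6   0.02  1.02 -0.11] tool mm [ 592.3 -587.4    3.9] F [-0.9 -0.5 -0.6] tip 0.0726
```

View pics/crops.png

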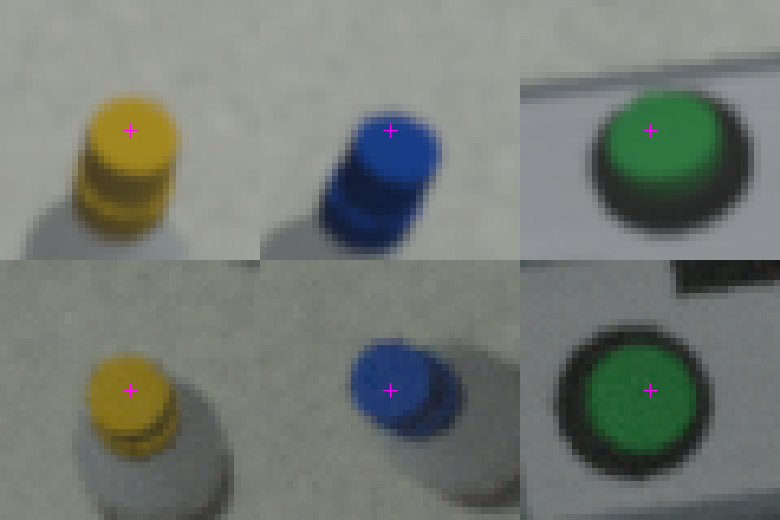

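The crops confirm the caps and the middle console. Green is about 1.5 px off the mark and blue about 2 px. Refined targets: yellow (.578,.140), blue (.489,.363), green (.451,-.257). I now move toward yellow with the fingers closing.

```bash
python3 -m jog '[[[20,-20,0,0,0,0,0],[35,-35,0,0,0,0,0],[35,-35,0,0,0,0,0],[35,-35,0,0,0,0,0],[35,-35,0,0,0,0,0]]]'
python3 -m jog '[[[35,-35,0,0,0,0,0],[35,-35,0,0,0,0,0],[35,-35,0,0,0,0,0],[35,-35,0,0,0,0,0],[35,-35,0,0,0,0,0]]]'
python3 -c "
from h import *
delta([.578,.140,.30])"
```

```text
clock: 1.6
position: [0.2907, -0.3952, 0.3041]
tool_rot: [3.141, -0.0, 0.3]
force: [1.5, -0.5, -1.3]
grip_width: 0.0122
finger_force: 0.0
clock: 2.1
position: [0.4063, -0.1763, 0.3042]
tool_rot: [3.141, -0.001, 0.3]
force: [0.2, -1.2, 0.1]
grip_width: 0.0001
finger_force: 0.0
t 2.1 pos [ 0.4063 -0.1763  0.3042] rpy [ 3.141e+00 -1.000e-03  3.000e-01] q [ 0.48  0.24 -0.24  2.05  0.07  0.86 -1.07] tool mm [ 257.4 -251.5    4.2] F [ 0.2 -1.2  0.1] tip 0.0726
```

```bash
python3 -m jog '[[[35,-35,0,0,0,0,0],[35,-35,0,0,0,0,0],[35,-35,0,0,0,0,0],[35,-35,0,0,0,0,0],[35,-35,0,0,0,0,0]]]'
python3 -m jog '[[[35,-35,0,0,0,0,0],[30,-30,0,0,0,0,0],[17,-12,0,0,0,0,0],[0,0,15,0,0,0,0],[0,0,0,0,0,0,0]]]'
python3 - <<'E'
from h import *
delta([.578,.140,.248])
p=bot.grab_frame('scene'); s=bot.observe()
print([px(p,np.array(s['position'])-[0,0,l]) for l in (0,.0596,.0726,.0856)], px(p,[.578,.14,.15]))
u,v=386,225; w=p['img'][v-50:v+40,u-60:u+60]
save({'img':cv2.resize(w,None,fx=6,fy=6)},'tipscene')
E
```

```text
clock: 2.6
position: [0.5219, 0.0427, 0.3041]
tool_rot: [3.141, -0.0, 0.3]
force: [-0.8, -0.1, 0.6]
grip_width: 0.0004
finger_force: 0.0
clock: 3.1
position: [0.5763, 0.1388, 0.2872]
tool_rot: [-3.141, 0.003, 0.301]
force: [-1.0, -0.1, 0.3]
grip_width: 0.0001
finger_force: 0.0
t 3.1 pos [0.5763 0.1388 0.2872] rpy [-3.141e+00  3.000e-03  3.010e-01] q [-0.1   0.51 -0.34  1.69  0.19  0.98 -1.78] tool mm [ 2.1 -0.6 39.2] F [-1.  -0.1  0.3] tip 0.0726
[[396, 201], [391, 221], [391, 225], [390, 229]] [387, 245]
```

View pics/tipscene.png

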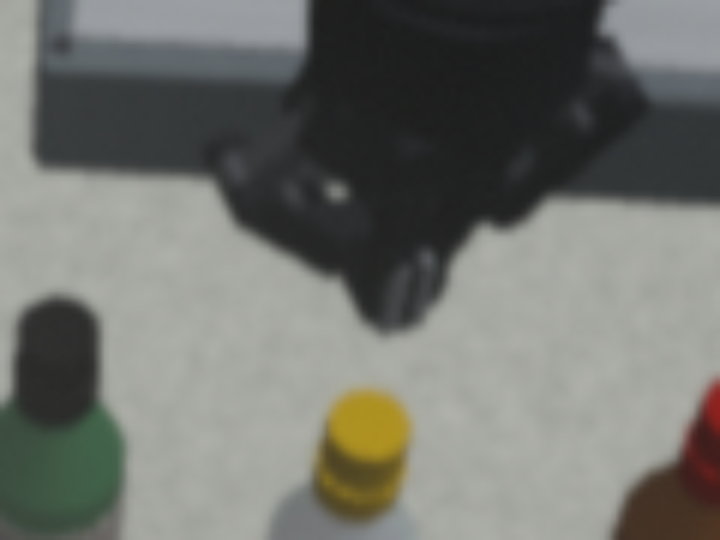

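The tip shows at about (391,230). That fits tip_reach 0.0726 for the shut fingers once the pads' near edge is allowed for. I lower to about 26 mm clearance.

```bash
python3 -m jog '[[[1,0,15,0,0,0,0],[1,0,15,0,0,0,0],[0,0,7,0,0,0,0],[0,0,0,0,0,0,0],[0,0,0,0,0,0,0]]]'
python3 - <<'E'
from h import *
delta([.578,.140,.249])
p=bot.grab_frame('scene'); s=bot.observe()
# bottom face corners of shut pads (22 wide along tool x, ~20 deep along y) for two candidate reaches
R=Ro.from_euler('xyz',s['tool_rot'])
for l in (.0726,.0856): print(l,[px(p,R.apply([a,b,l])+s['position']) for a in(-.011,.011) for b in(-.01,.01)])
u,v=386,235; w=p['img'][v-30:v+30,u-40:u+40]
save({'img':cv2.resize(w,None,fx=8,fy=8)},'tip2')
E
```

```text
clock: 3.65
position: [0.5788, 0.1391, 0.252]
tool_rot: [-3.141, 0.0, 0.3]
force: [0.5, -0.7, 0.2]
grip_width: -0.0003
finger_force: 0.0
t 3.65 pos [0.5788 0.1391 0.252 ] rpy [-3.141  0.     0.3  ] q [-0.11  0.55 -0.33  1.72  0.21  0.91 -1.79] tool mm [-0.5 -1.1  3. ] F [ 0.5 -0.7  0.2] tip 0.0726
0.0726 [[391, 231], [381, 234], [396, 240], [386, 243]]
0.0856 [[391, 235], [381, 237], [395, 244], [385, 247]]
```

View pics/tip2.png

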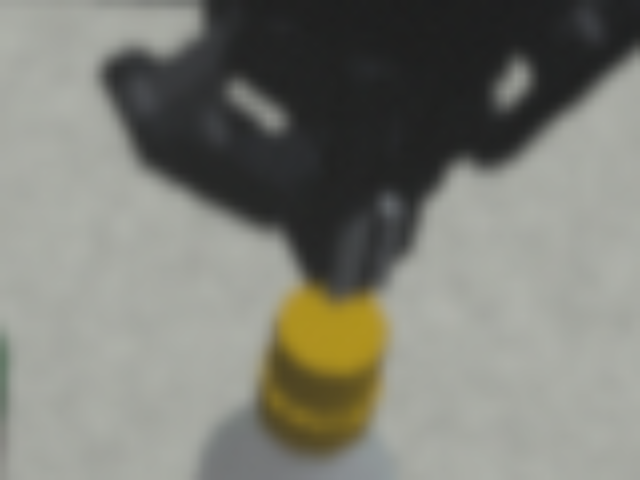

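The lowest tip corner is at about (388,242), which matches reach 0.0726 when shut (the model predicts (386,243)). Clearance is now 29 mm, so I lower 4 mm and dwell.

```bash
python3 -m jog '[[[0,-1,4,0,0,0,0],[0,0,0,0,0,0,0],[0,0,0,0,0,0,0],[0,0,0,0,0,0,0],[0,0,0,0,0,0,0]]]'
for i in 1 2 3 4 5; do python3 -m jog '[[[0,0,0,0,0,0,0],[0,0,0,0,0,0,0],[0,0,0,0,0,0,0],[0,0,0,0,0,0,0],[0,0,0,0,0,0,0]]]' | grep -E 'clock|pos'; done
python3 -c "
from h import *
delta([.489,.363,.288])"
```

```text
clock: 4.2
position: [0.5785, 0.1401, 0.248]
tool_rot: [-3.142, -0.0, 0.3]
force: [-0.8, -0.3, -0.1]
grip_width: -0.0003
finger_force: 0.0
clock: 4.7
position: [0.5784, 0.14, 0.2479]
clock: 5.2
position: [0.5785, 0.1401, 0.2479]
clock: 5.7
position: [0.5784, 0.1401, 0.2479]
clock: 6.2
position: [0.5784, 0.1401, 0.2479]
clock: 6.7
position: [0.5784, 0.1401, 0.2479]
t 6.7 pos [0.5784 0.1401 0.2479] rpy [-3.142  0.     0.3  ] q [-0.11  0.55 -0.33  1.72  0.22  0.9  -1.8 ] tool mm [ -19.6 -239.4  -40.1] F [ 0.2 -0.  -0.6] tip 0.0726
```

```bash
python3 -m jog '[[[0,0,-40,0,0,0,0],[-4,-40,0,0,0,0,0],[-4,-40,0,0,0,0,0],[-4,-40,0,0,0,0,0],[-4,-40,0,0,0,0,0]]]'|grep pos
python3 -m jog '[[[-4,-40,0,0,0,0,0],[0,-39,0,0,0,0,0],[0,0,20,0,0,0,0],[0,0,0,0,0,0,0],[0,0,0,0,0,0,0]]]'
python3 - <<'E'
from h import *
delta([.489,.363,.248])
p=bot.grab_frame('top');print(bot.spot_point('blue_cap',p)[:1] and np.round(bot.spot_point('blue_cap',p)[0]['xyz'],3))
p=bot.grab_frame('wrist'); save(p,'wrist'); s=bot.observe()
M=np.linalg.inv(np.array(p['tool_from_camera'])); R=Ro.from_euler('xyz',s['tool_rot'])
for X in ([.489,.363,.150],):
    c=M@np.r_[R.inv().apply(np.array(X)-s['position']),1]; u=p['intrinsics']@c[:3]; print(u[:2]/u[2])
d=bot.spot_point('blue_cap',p); print([(np.round(e['xyz'],3),e['conf']) for e in d])
E
```

```text
position: [0.5152, 0.2895, 0.2881]
clock: 7.7
position: [0.4891, 0.3617, 0.268]
tool_rot: [3.141, 0.001, 0.299]
force: [0.7, -0.5, 0.1]
grip_width: 0.0001
finger_force: 0.0
t 7.7 pos [0.4891 0.3617 0.268 ] rpy [3.141e+00 1.000e-03 2.990e-01] q [-0.48  0.55 -0.36  1.67  0.23  0.96 -2.2 ] tool mm [ 0.3 -1.2 20. ] F [ 0.7 -0.5  0.1] tip 0.0726
[]
[320.87817486 267.08129416]
[(array([0.489, 0.364, 0.148]), 0.86)]
```

View pics/wrist.png

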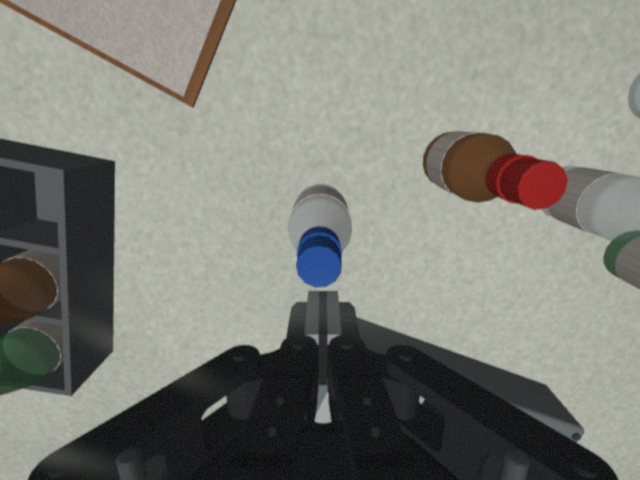

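The wrist view shows the blue cap centred at about (319,265), where the prediction was (321,267). I lower to 25 mm clearance and dwell.

```bash
python3 -m jog '[[[0,-1,10,0,0,0,0],[0,0,10,0,0,0,0],[0,0,0,0,0,0,0],[0,0,0,0,0,0,0],[0,0,0,0,0,0,0]]]'
for i in 1 2 3 4 5; do python3 -m jog '[[[0,0,0,0,0,0,0],[0,0,0,0,0,0,0],[0,0,0,0,0,0,0],[0,0,0,0,0,0,0],[0,0,0,0,0,0,0]]]' | grep -E 'clock|pos'; done
python3 -m jog '[[[0,0,-25,0,0,0,0],[0,0,-30,0,0,0,0],[0,0,0,0,0,0,0]]]'
python3 -c "
from h import *
delta([.451,-.257,.30])"
```

```text
clock: 8.4
position: [0.4885, 0.3635, 0.248]
tool_rot: [-3.141, -0.0, 0.3]
force: [-0.5, 0.3, 0.7]
grip_width: -0.0
finger_force: 0.0
clock: 8.9
position: [0.4885, 0.3635, 0.248]
clock: 9.4
position: [0.4885, 0.3634, 0.2479]
clock: 9.9
position: [0.4884, 0.3635, 0.2479]
clock: 10.4
position: [0.4885, 0.3634, 0.2479]
clock: 10.9
position: [0.4885, 0.3635, 0.2479]
clock: 11.2
position: [0.4893, 0.3643, 0.3065]
tool_rot: [-3.14, -0.005, 0.3]
force: [-0.1, -0.0, -0.1]
grip_width: -0.0002
finger_force: 0.0
t 11.2 pos [0.4893 0.3643 0.3065] rpy [-3.14  -0.005  0.3  ] q [-0.48  0.51 -0.38  1.63  0.21  1.03 -2.19] tool mm [-220.   582.4    4.3] F [-0.1 -0.  -0.1] tip 0.0726
```

```bash
python3 -m jog '[[[-17,45,0,0,0,0,0],[-17,45,0,0,0,0,0],[-17,45,0,0,0,0,0],[-17,45,0,0,0,0,0],[-17,45,0,0,0,0,0]]]' | grep pos
python3 -m jog '[[[-17,45,0,0,0,0,0],[-17,45,0,0,0,0,0],[-17,45,0,0,0,0,0],[-17,45,0,0,0,0,0],[-17,45,0,0,0,0,0]]]' |grep pos
python3 -m jog '[[[-17,45,0,0,0,0,0],[-17,45,0,0,0,0,0],[-16,42,0,0,0,0,0],[0,0,0,0,0,0,0],[0,0,0,0,0,0,0]]]'
python3 - <<'E'
from h import *
delta([.451,-.257,.166])
p=bot.grab_frame('wrist'); save(p,'wrist2'); s=bot.observe()
M=np.linalg.inv(np.array(p['tool_from_camera'])); R=Ro.from_euler('xyz',s['tool_rot'])
c=M@np.r_[R.inv().apply(np.array([.451,-.257,.073])-s['position']),1]; u=p['intrinsics']@c[:3]; print(u[:2]/u[2])
print([(np.round(e['xyz'],3),e['conf']) for e in bot.spot_point('green_button_top',p)])
E
```

```text
position: [0.4732, 0.1215, 0.3028]
position: [0.4584, -0.1186, 0.3029]
clock: 12.7
position: [0.4498, -0.2582, 0.3025]
tool_rot: [-3.141, 0.0, 0.298]
force: [1.3, 0.8, 0.7]
grip_width: 0.0002
finger_force: 0.0
t 12.7 pos [ 0.4498 -0.2582  0.3025] rpy [-3.141  0.     0.298] q [ 0.55  0.36 -0.18  1.87  0.08  0.92 -0.94] tool mm [  1.6  -0.7 136.5] F [1.3 0.8 0.7] tip 0.0726
[323.25542242 217.18321558]
[(array([ 0.273, -0.238,  0.047]), 0.48)]
```

View pics/wrist2.png

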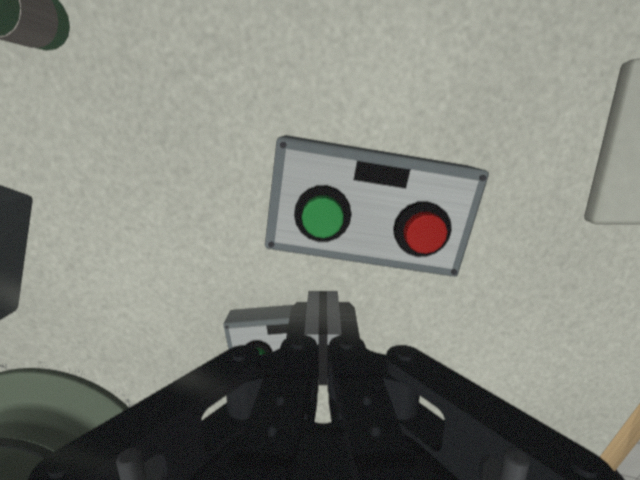

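The green button is at (322,217), where the prediction was (323,217), so the tips are aligned. I descend to about 15 mm above it.

```bash
python3 -m jog '[[[1,0,40,0,0,0,0],[0,0,45,0,0,0,0],[0,0,35,0,0,0,0],[0,0,16,0,0,0,0],[0,0,0,0,0,0,0]]]'
python3 -m jog '[[[0,0,5,0,0,0,0],[0,0,5,0,0,0,0],[0,0,5,0,0,0,0],[0,0,5,0,0,0,0],[0,0,2,0,0,0,0]]]'
python3 -m jog '[[[0,0,2,0,0,0,0],[0,0,2,0,0,0,0],[0,0,0,0,0,0,0],[0,0,0,0,0,0,0]]]'
python3 -c "
from h import *
delta([.451,-.257,.1386])"
```

```text
clock: 13.3
position: [0.4506, -0.2555, 0.1651]
tool_rot: [-3.139, 0.002, 0.302]
force: [0.5, -0.2, 0.6]
grip_width: -0.0002
finger_force: 0.0
clock: 13.8
position: [0.4511, -0.2573, 0.1447]
tool_rot: [3.142, -0.0, 0.3]
force: [-0.2, -0.1, 2.5]
grip_width: 0.0001
finger_force: 0.9
clock: 14.2
position: [0.4511, -0.2573, 0.141]
tool_rot: [3.142, -0.0, 0.3]
force: [-0.4, 1.9, 3.7]
grip_width: -0.0001
finger_force: 1.8
t 14.2 pos [ 0.4511 -0.2573  0.141 ] rpy [ 3.142 -0.     0.3  ] q [ 0.51  0.6  -0.15  1.99  0.16  0.56 -1.01] tool mm [-0.  -0.3  2.4] F [-0.4  1.9  3.7] tip 0.0726
```

Contact came as expected, with 3.7 N at about 4.6 mm of travel. I continue until it bottoms.

```bash
python3 -m jog '[[[0,0,1,0,0,0,0],[0,0,1,0,0,0,0],[0,0,1,0,0,0,0],[0,0,0,0,0,0,0],[0,0,0,0,0,0,0]]]'
python3 -m jog '[[[0,0,0.5,0,0,0,0],[0,0,0.5,0,0,0,0],[0,0,0,0,0,0,0],[0,0,0,0,0,0,0]]]'
```

```text
clock: 14.7
position: [0.4512, -0.2573, 0.1384]
tool_rot: [3.141, -0.0, 0.3]
force: [-4.4, 2.2, 17.2]
grip_width: -0.0002
finger_force: 9.2
clock: 15.1
position: [0.4512, -0.2573, 0.1381]
tool_rot: [3.141, -0.0, 0.3]
force: [-9.1, 4.9, 35.2]
grip_width: 0.0
finger_force: 17.8
```

It has bottomed (the force rises well past 5 N). I release straight up.

```bash
python3 -m jog '[[[0,0,-5,0,0,0,0],[0,0,-15,0,0,0,0],[0,0,-40,0,0,0,0],[0,0,-40,0,0,0,0],[0,0,-30,0,0,0,0]]]'
python3 -m jog '[[[0,0,0,0,0,0,0],[0,0,0,0,0,0,0],[0,0,0,0,0,0,0],[0,0,0,0,0,0,0],[0,0,0,0,0,0,0]]]'
python3 - <<'E'
from h import *
p=bot.grab_frame('scene')
for q in ['yellow_cap','blue_cap','red_cap','black_cap','loupe_mid','tumbler_mid']:
    print(q,[np.round(d['xyz'],3) for d in bot.spot_point(q,p)[:1]])
print(bot.observe()['force']); print(bot.job_done())
E
```

```text
clock: 15.6
position: [0.4512, -0.2574, 0.269]
tool_rot: [3.141, -0.001, 0.3]
force: [-0.0, -0.3, 0.5]
grip_width: 0.0
finger_force: 0.0
clock: 16.1
position: [0.4509, -0.2571, 0.2661]
tool_rot: [-3.141, 0.001, 0.3]
force: [-0.0, -0.8, 0.1]
grip_width: 0.0001
finger_force: 0.0
yellow_cap [array([0.578, 0.141, 0.151])]
blue_cap [array([0.488, 0.363, 0.154])]
red_cap [array([0.574, 0.262, 0.149])]
black_cap [array([0.539, 0.044, 0.15 ])]
loupe_mid [array([ 0.711, -0.224,  0.031])]
tumbler_mid [array([0.687, 0.107, 0.04 ])]
[-0.64669982  0.51581375 -0.69900201]
the job is handed in; nothing more can be done
None
```

I pointed at the yellow cap and then the blue cap, about 25 mm clear and for over 2 s each, then pressed the middle console's green button fully down and released it; no bottle, loupe or tumbler was disturbed, and I handed the job in at about 16 s.

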